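# Open the touch-latch sample case

## Task

Open the tile-sample case whose lid carries the round touch plate: press the plate down with the fingertips until the catch lets go and back right off, so that the spring raises the lid ajar by itself. Then gently push the lid up and over by its free edge with the outside of the fingers until it stands fully open, back on its stop, and move clear. Do not pinch the lid, leave the other case (square plate) shut, and leave everything standing around where it is.

Things in the scene. Friction and masses are not known exactly. Their poses are not given: they have to be found in the camera images.
- round_case: The case to open (round plate on its lid). Fixed grey box 170 (x) by 140 (y) by 85 mm high; origin: centre of its underside; x runs from front wall to hinge, z up. Lid 113 by 118 by 8 mm, its top flush with the rim at z 85 mm; hinge line along y at x +40, z 85 mm; closed free edge at x -74 mm, just behind the 9 mm front wall. Behind the hinge is a fixed deck.
- round_plate: Round dark steel touch plate, 42 mm across, 3 mm thick, set on top of the lid to be opened, its centre 85 mm from the hinge line and 28 mm from the free edge; origin: centre of its underside (the lid's top face). Pressing here moves the lid down about 6 mm before the catch lets go (about 7 N), and onto a firm stop at about 8.5 mm; the plate itself gives up to 1.5 mm more when pressed hard.
- round_lid (a joint): Lid, rad: 0 shut; to -0.1 when pressed in; about 0.75 sprung ajar; 1.75 open on its stop. While latched it cannot be lifted; once released it does not latch again and a spring plunger props it ajar. Then it swings freely (0.15 kg, under 2 N along its arc at the free edge; rise with the edge, a level push can bind); let go below 1.57 it falls back to ajar, beyond it onto its stop.
- round_edge (a point): Middle of the free edge of the lid to be opened, half way through its 8 mm thickness, 113 mm from the hinge; it rides an arc about the hinge line. A keeper pin hangs 22 mm below the lid's underside near its right corner (case y -45 mm, 4 to 18 mm behind the edge); the rest of the underside is plain, so push near the middle or left, with the fingertips beside the edge.
- square_case: The other case, of the same size, axes and working, with the square plate on its lid; it must stay shut. Origin: centre of its underside.
- square_plate: Square dark steel touch plate, 42 by 42 mm, 3 mm thick, on the lid of the case that must stay shut; origin: centre of its underside.
- square_lid (a joint): Angle of the other lid, rad: 0 shut.
- jar: Loose amber jar with black cap, 36 mm across, 60 mm tall, standing 40 mm in front of the round-plate case; origin: centre of its underside.
- loupe: Loose black loupe, 40 mm across, 36 mm tall, in front of the square-plate case; origin: centre of its underside.
- weight_a: Loose brass weight, 20 mm across, 18 mm tall, on the rear deck of the round-plate case; origin: centre of its underside.
- weight_b: The same brass weight on the rear deck of the square-plate case.
- mosaic: Loose slab of small dark tiles on a green backing, 70 by 130 by 12 mm, to the right; origin: centre of its underside.
- cup: Loose white cup, 72 mm across, 85 mm tall, to the left; origin: centre of its underside.
- brush: Loose hand brush lying behind the cases.

How it is judged:
By the outcome, as a careful person would: the job done as asked, in the order asked, and still so for the second after the job is handed in, with the robot touching nothing.
It also fails if it takes over 45 s, if anything falls off the work surface, if the arm or the gripper's body presses on something with over 40 N, if the wrist force passes 120 N, or if a joint passes its speed limit or range.

## Robot

A 6-joint arm with a two-finger parallel gripper is mounted at the origin on the work surface. World frame = base frame: x ahead of the robot, y to its left, z up, the work surface at z = 0. Lengths are in mm, angles in rad, forces in N, time in s.
With the tool pointing down it reaches from about 400 to 925 mm from the base axis. Payload 12.5 kg.
Tool frame: the origin (TCP) lies where the fingers leave the gripper's body, on its centre line; the fingertips stand 78 mm ahead of it and the grasp point (between the pads) lies 59 mm ahead of it; y points along the fingers, x is the direction in which the jaws open and shut, and the axes are right-handed (so a half turn about y gives the same grasp; the last joint's range is limited). The gripper opens to 95 mm and grips with 3 to 60 N. Pads are 20 mm wide; open, the fingers measure 119 mm over their backs; the gripper's body (75 mm by 180 mm) begins 59 mm behind the grasp point.
Start: joints at [1.04, 0.491, 1.559, -0, 1.092, -0.106], TCP at [257.569, 569.47, 292.261] pointing down, gripper open.
Joint ranges: [-3.1, 3.1], [-0.84, 2.19], [0.05, 2.79], [-1.13, 4.28], [0.06, 2.93], [-2.69, 2.69]. Speed limits (rad/s): [2.22, 2.22, 2.79, 3.14, 3.14, 3.14].

## Interface

Orientations are given as a rotation vector (axis times angle).
In Python, from station import bot gives the robot as it stands.
- The arm moves only by the tool servo_tool, never from a script. Its argument "deltas" is a list that holds one entry, the list of rows, each a list of 5 numbers: the shift along the tool's x, y, z in cm, then the turn about the tool's y in degrees, then the gripper's target within -1 to 1 (fully open at 1, half-way at 0, shut at -1). A call has 1 to 10 rows; each row shifts and turns the commanded pose from where the row before left it, along the tool's axes as they then stand; what a row does not reach is not made up. A row lasts 1/8 s, in which the tool goes at most 62.5 mm and 10.7 degrees, less where a joint would pass 70% of its speed; a pose out of reach is approached as far as the arm can. A call is refused whole if a number of a shift passes 6.25 or a number of a turn 10.7, either way. A call with a gripper value outside its range is refused whole. The fingers move at their own pace and stop on an object; "grip_force" is the grip in N (left out, the last holds). Time passes only in rows, so rows that do not move let the fingers close. It gives the time, the measured TCP pose, the force and the opening at its end, in the units of the state.
- bot.state(): the state, without advancing time (a new reading comes with each control period).
- bot.camera(name): name is "side" or "top"; returns a dict with "pixels" (384x512x3 uint8, red, green, blue), "depth" (384x512 float32, mm along the optical axis (not along the pixel's ray), 0 where there is no reading), "fx", "fy", "cx", "cy" (pixels), "world_from_camera" (4x4, takes a point from camera to world coordinates). Camera axes: x right, y up, looking along -z (the intrinsics and any distortion apply to the point x, -y, -z); pixel columns grow to the right and rows downward; lengths in mm; the calibration is good to about 2 mm. A picture is of the moment at which its call begins.
- bot.close_job(): hands the job in, once; it reports no verdict.
The state is a dict: "t": time; "qpos": joint angles; "joint_velocities": joint speeds; "joint_torque": joint torques, N m; "tool_pos": TCP position; "tool_rot": TCP orientation; "contact_force": force on the tool from outside, world axes, zero at the start; "moment": the same for the moment, N m; "grip_width": opening from 0.0 (shut) to 1.0 (fully open).
Only numpy, scipy, OpenCV 4.12 (cv2) and the standard library are available. Lean on these libraries where they do the work, as an engineer would, in place of code of your own. Each camera call takes 0.05 s, during which the arm holds its last target. There are 200 camera calls.

## Working session

There is one attempt and no reset: what is moved stays moved. The work goes in short steps, Python scripts to look and compute and a tool call to move; the robot and the scene stay as the last step left them, time stands still between calls to the robot, and variables do not carry over. Pictures are saved under pics/ and viewed, about 8 in all and at most 12, crops included, and the job is handed in when it is done.

Besides the shell and the picture viewer there is one more tool, called after ">>>" as name(argument=value, ...) on one line, values as JSON. servo_tool: Moves the arm, as the interface text tells. Its arguments: {"type":"object","properties":{"deltas":{"type":"array","items":{"type":"array","items":{"type":"array","items":{"type":"number"}}}},"grip_force":{"type":"number"}},"required":["deltas"]}

```bash
ls; mkdir -p pics; cat > h.py <<'E'
import numpy as np, cv2
from scipy.spatial.transform import Rotation as R
from station import bot
def shot(n,f):
    c=bot.camera(n); cv2.imwrite('pics/'+f+'.png',c['pixels'][:,:,::-1]); np.savez('pics/'+f+'.npz',**c); return c
def pts(c):
    v,u=np.mgrid[0:384,0:512]; d=c['depth']
    p=np.stack([(u-c['cx'])/c['fx']*d,-(v-c['cy'])/c['fy']*d,-d,np.ones_like(d)],-1)
    return (p@np.array(c['world_from_camera']).T)[...,:3]
E
python3 - <<'E'
from h import *
a=shot('top','top0');b=shot('side','side0')
print({k:v for k,v in a.items() if k not in('pixels','depth')})
print({k:v for k,v in b.items() if k not in('pixels','depth')})
cv2.imwrite('pics/both0.png',cv2.resize(np.vstack([a['pixels'],b['pixels']])[:,:,::-1],None,fx=.78,fy=.78))
s=bot.state();print(s); print(R.from_rotvec(s['tool_rot']).as_matrix().round(3))
E
```

```text
pics
{'fx': 348.744958263073, 'fy': 348.744958263073, 'cx': 251.80098596063604, 'cy': 195.89796252453186, 'world_from_camera': array([[ 3.89937409e-03,  9.86746599e-01, -1.62221897e-01,
         4.63461782e+02],
       [-9.99866813e-01,  1.27635303e-03, -1.62704159e-02,
        -2.72659491e+01],
       [-1.58477251e-02,  1.62263736e-01,  9.86620155e-01,
         9.51846202e+02],
       [ 0.00000000e+00,  0.00000000e+00,  0.00000000e+00,
         1.00000000e+00]])}
{'fx': 445.2811072640538, 'fy': 445.2811072640538, 'cx': 256.2939556766113, 'cy': 192.48210667286958, 'world_from_camera': array([[ 9.95713889e-01,  6.34627736e-02, -6.72779854e-02,
         5.37803842e+02],
       [-9.11755009e-02,  5.51479881e-01, -8.29190550e-01,
        -1.06091871e+03],
       [-1.55202767e-02,  8.31770652e-01,  5.54902428e-01,
         7.67418737e+02],
       [ 0.00000000e+00,  0.00000000e+00,  0.00000000e+00,
         1.00000000e+00]])}
{'t': 0.1, 'qpos': array([ 1.04046431e+00,  4.91493298e-01,  1.55941262e+00, -1.15963724e-05,
        1.09168663e+00, -1.05581434e-01]), 'joint_velocities': array([ 0.00183195, -0.00259779, -0.00152323, -0.00057094, -0.00082963,
       -0.00237528]), 'joint_torque': array([ 2.60556000e-03, -6.13626838e+01, -2.58595562e+01,  6.93824817e-02,
        4.70655458e-02, -1.23915538e-05]), 'tool_pos': array([257.45459239, 569.34985475, 291.71555461]), 'tool_rot': array([-1.38118031, -0.89022691,  0.89168615]), 'contact_force': array([ 1.16789052,  0.40142134, -0.5351161 ]), 'moment': array([0.08783126, 0.04021635, 0.00085626]), 'grip_width': 1.0019312617664484}
[[ 0.412 -0.    -0.911]
 [ 0.911 -0.001  0.412]
 [-0.001 -1.     0.   ]]
```

View pics/both0.png

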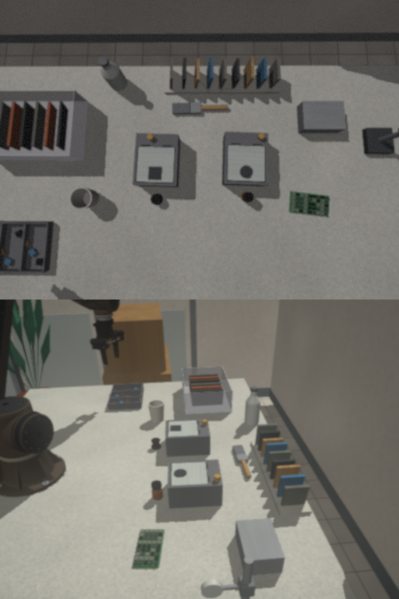

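```bash
python3 - <<'E'
from h import *
for n in ('top','side'):
    c=dict(np.load(f'pics/{n}0.npz')); P=pts(c); g=c['pixels'].mean(-1)
    m=((abs(P[...,2]-85)<7)&(P[...,0]>380)&(P[...,0]<800)&(abs(P[...,1])<300)).astype(np.uint8)
    k,l,s,_=cv2.connectedComponentsWithStats(m)
    for i in range(1,k):
        if s[i,4]<500: continue
        q=P[l==i]; r=cv2.minAreaRect(q[:,:2].astype(np.float32)); print(n,s[i],r,np.median(q[:,2]))
        pl=(l==i)&(g<70)
        k2,l2,s2,_=cv2.connectedComponentsWithStats(pl.astype(np.uint8))
        for j in range(1,k2):
            if s2[j,4]>60:
                w=P[l2==j]; print('   dark',s2[j],w.mean(0).round(1),np.ptp(w,axis=0).round())
c=np.load('pics/top0.npz')['pixels'];d=np.load('pics/side0.npz')['pixels']
cv2.imwrite('pics/crop0.png',np.vstack([cv2.resize(c[150:280,150:450],(690,299)),cv2.resize(d[130:290,150:450],(560,299))[:,:560].copy() if 0 else cv2.resize(d[150:280,150:450],(690,299))])[:,:,::-1])
E
```

```text
top [ 287  168   57   69 3623] ((591.83837890625, -171.64080810546875), (140.55355834960938, 170.7318572998047), 88.37385559082031) 85.72320776700678
   dark [309 213  14  15 167] [ 545.1 -170.7   88.7] [35. 33.  7.]
top [ 170  170   59   69 3569] ((587.1390380859375, 119.9166030883789), (140.8195343017578, 170.70547485351562), 88.48751831054688) 85.67148671782127
   dark [191 214  16  16 222] [540.  119.1  88.5] [37. 37.  7.]
side [ 212  153   58   28 1334] ((584.5201416015625, 120.11508178710938), (148.85585021972656, 169.5753631591797), 88.43694305419922) 84.72654734197113
side [ 215  205   71   39 2348] ((589.8602294921875, -170.90016174316406), (147.0370635986328, 170.20462036132812), 87.80503845214844) 84.72152419238716
```

View pics/crop0.png

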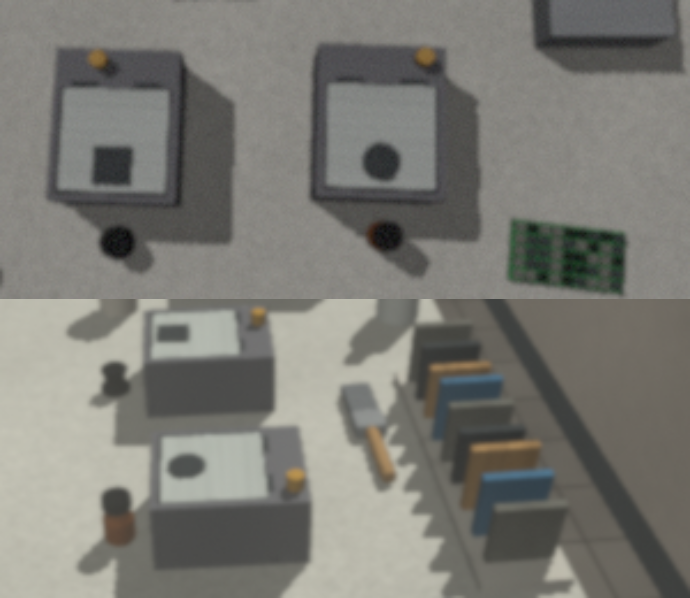

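>>> servo_tool(deltas=[[[0, 0, 0, 9.6, -1], [0, 0, 0, 9.6, -1], [0, 0, 0, 9.6, -1], [0, 0, 0, 9.6, -1], [0, 0, 0, 9.6, -1], [0, 0, 0, 9.6, -1], [0, 0, 0, 9.6, -1], [0, 0, 0, 0, -1]]], grip_force=20)

```text
t: 1.1
tool_pos: [257.5, 569.4, 291.9]
tool_rot: [-1.571, 0.02, -0.02]
contact_force: [0.6, 0.7, 0.8]
grip_width: 0.212
```

>>> servo_tool(deltas=[[[1.5, 0, -4, 0, -1], [2.3, 0, -5.4, 0, -1], [2.3, 0, -5.4, 0, -1], [2.3, 0, -5.4, 0, -1], [2.3, 0, -5.4, 0, -1], [2.3, 0, -5.4, 0, -1], [2.3, 0, -5.4, 0, -1], [2.3, 0, -5.4, 0, -1], [2.3, 0, -5.4, 0, -1], [2.3, 0, -5.4, 0, -1]]])

```text
t: 2.35
tool_pos: [465.8, 35.8, 292.4]
tool_rot: [-1.571, 0.017, -0.018]
contact_force: [0.6, 0.7, 0.2]
grip_width: 0.007
```

>>> servo_tool(deltas=[[[2.3, 0, -5.4, 0, -1], [2.3, 0, -5.4, 0, -1], [2.3, 0, -5.4, 0, -1], [1.0, 0, -3, 0, -1], [0.5, 0, -1, 0, -1], [0, 0, 0, 0, -1], [0, 0, 0, 0, -1]]])

```text
t: 3.22
tool_pos: [543.6, -165.3, 292.3]
tool_rot: [-1.57, 0.02, -0.019]
contact_force: [-0.0, -0.3, -0.0]
grip_width: 0.003
```

>>> servo_tool(deltas=[[[0.2, 3, -0.5, 0, -1], [0, 4, 0, 0, -1], [0, 3, 0, 0, -1], [0, 1.5, 0, 0, -1], [0, 0, 0, 0, -1], [0, 0, 0, 0, -1]]])

```text
t: 3.98
tool_pos: [546.2, -171.4, 178.3]
tool_rot: [-1.571, 0.02, -0.022]
contact_force: [0.0, -1.2, 0.3]
grip_width: 0.002
```

```bash
python3 - <<'E'
from h import *
a=shot('top','top1');b=shot('side','side1')
cv2.imwrite('pics/v1.png',np.vstack([cv2.resize(a['pixels'][120:280,240:420],(450,400)),cv2.resize(b['pixels'][150:280,150:300],(231,200))[:,:231].copy() if 0 else cv2.resize(b['pixels'][190:270,190:320],(450,200*450//325))])[:,:,::-1][:590])
print(bot.state()['tool_pos'])
E
```

```text
[ 546.11613713 -171.53809924  178.33859379]
```

View pics/v1.png

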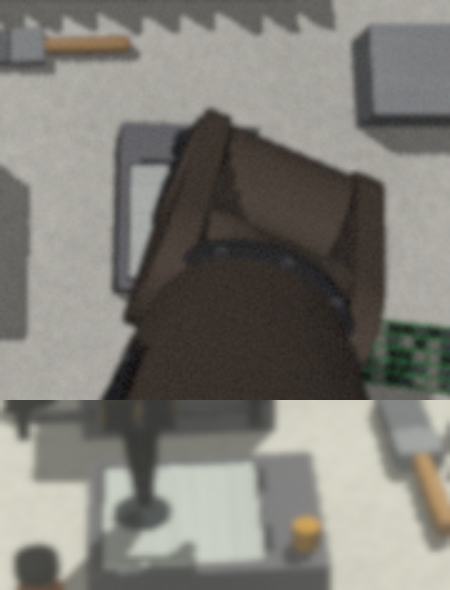

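The side view shows the closed fingertips above the centre of the round plate (crop ~(145,505)). The top view is blocked by the arm.

>>> servo_tool(deltas=[[[0, 0.6, 0, 0, -1], [0, 0.4, 0, 0, -1], [0, 0.2, 0, 0, -1], [0, 0.2, 0, 0, -1], [0, 0, 0, 0, -1]]])

```text
t: 4.7
tool_pos: [545.6, -171.5, 163.3]
tool_rot: [-1.571, 0.021, -0.021]
contact_force: [-2.2, -0.6, 2.7]
grip_width: 0.002
```

>>> servo_tool(deltas=[[[0, 0.2, 0, 0, -1], [0, 0.15, 0, 0, -1], [0, 0.1, 0, 0, -1], [0, 0, 0, 0, -1]]])

```text
t: 5.2
tool_pos: [545.8, -171.6, 158.8]
tool_rot: [-1.571, 0.021, -0.021]
contact_force: [-1.9, 0.0, 3.8]
grip_width: 0.007
```

>>> servo_tool(deltas=[[[0, 0.1, 0, 0, -1], [0, 0.1, 0, 0, -1], [0, 0, 0, 0, -1]]])

```text
t: 5.58
tool_pos: [545.8, -171.6, 157.4]
tool_rot: [-1.571, 0.021, -0.022]
contact_force: [-5.2, 1.4, 13.1]
grip_width: 0.007
```

>>> servo_tool(deltas=[[[0, 0.05, 0, 0, -1], [0, -5, 0, 0, -1], [0, -6, 0, 0, -1], [0, -4, 0, 0, -1], [0, 0, 0, 0, -1], [0, 0, 0, 0, -1], [0, 0, 0, 0, -1], [0, 0, 0, 0, -1]]])

```text
t: 6.58
tool_pos: [545.7, -171.5, 305.2]
tool_rot: [-1.57, 0.022, -0.02]
contact_force: [-0.4, -0.1, 0.3]
grip_width: 0.002
```

```bash
python3 - <<'E'
from h import *
b=shot('side','side2')
cv2.imwrite('pics/v2.png',cv2.resize(b['pixels'][130:290,150:350],(600,480))[:,:,::-1])
P=pts(b); m=(P[...,2]>95)&(P[...,2]<190)&(abs(P[...,0]-580)<90)&(P[...,1]<-100)&(P[...,1]>-235)
q=P[m]; print(len(q)); 
for lo in range(95,190,10):
    w=q[(q[:,2]>=lo)&(q[:,2]<lo+10)]
    if len(w): print(lo,len(w),np.percentile(w,[5,50,95],axis=0).round(0).tolist())
E
```

```text
1033
95 189 [[604.0, -230.0, 96.0], [613.0, -203.0, 101.0], [663.0, -122.0, 105.0]]
105 133 [[592.0, -230.0, 106.0], [600.0, -184.0, 110.0], [607.0, -120.0, 114.0]]
115 139 [[581.0, -229.0, 116.0], [589.0, -182.0, 120.0], [595.0, -120.0, 124.0]]
125 140 [[538.0, -229.0, 125.0], [578.0, -194.0, 131.0], [584.0, -121.0, 134.0]]
135 150 [[543.0, -229.0, 135.0], [567.0, -191.0, 140.0], [575.0, -121.0, 144.0]]
145 167 [[541.0, -227.0, 146.0], [556.0, -182.0, 151.0], [564.0, -119.0, 155.0]]
155 115 [[541.0, -225.0, 155.0], [546.0, -172.0, 157.0], [552.0, -120.0, 160.0]]
```

View pics/v2.png

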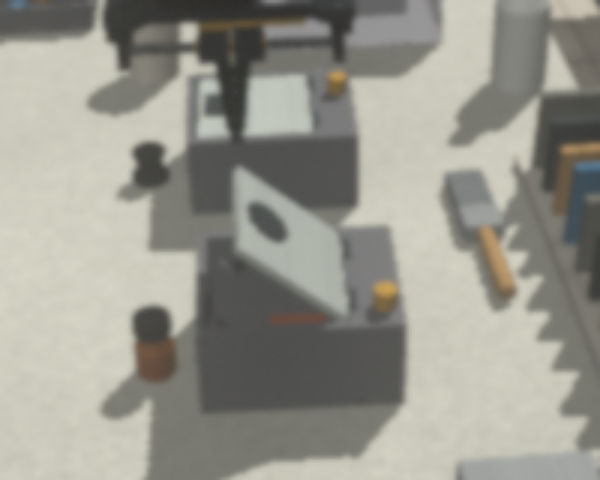

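>>> servo_tool(deltas=[[[-3, 0, 0.8, 0, -1], [-2, 0, 0.7, 0, -1], [0, 3, 0, 0, -1], [0, 3.5, 0, 0, -1], [0, 2, 0, 0, -1], [0, 0, 0, 0, -1], [0, 0, 0, 0, -1]]])

```text
t: 7.5
tool_pos: [496.5, -155.3, 221.8]
tool_rot: [-1.571, 0.021, -0.022]
contact_force: [0.0, 0.1, 0.0]
grip_width: 0.003
```

```bash
python3 - <<'E'
from h import *
b=shot('side','side3')
cv2.imwrite('pics/v3.png',cv2.resize(b['pixels'][170:280,190:310],(480,440))[:,:,::-1])
p=bot.state()['tool_pos'];print(p)
prev=None
for th in range(43,101,5):
    a=np.radians(th);d=np.array([-np.cos(a),np.sin(a)]);n=np.array([np.sin(a),np.cos(a)])
    c=np.array([631,85])+113*d-8*n
    t=np.array([c[0]-12-(15*np.tan(max(0,a-np.pi/2))),c[1]-15+78])
    print(th,c.round(1),t.round(1),None if prev is None else (t-prev).round(1)); prev=t
E
```

```text
[ 496.50980519 -155.32175075  222.02921118]
43 [542.9 156.2] [530.9 219.2] None
48 [549.4 163.6] [537.4 226.6] [6.5 7.4]
53 [556.6 170.4] [544.6 233.4] [7.2 6.8]
58 [564.3 176.6] [552.3 239.6] [7.7 6.2]
63 [572.6 182.1] [560.6 245.1] [8.2 5.5]
68 [581.3 186.8] [569.3 249.8] [8.7 4.7]
73 [590.3 190.7] [578.3 253.7] [9.1 3.9]
78 [599.7 193.9] [587.7 256.9] [9.4 3.1]
83 [609.3 196.2] [597.3 259.2] [9.6 2.3]
88 [619.1 197.7] [607.1 260.7] [9.8 1.5]
93 [628.9 198.3] [616.1 261.3] [9.1 0.6]
98 [638.8 198. ] [624.7 261. ] [ 8.6 -0.3]
```

View pics/v3.png

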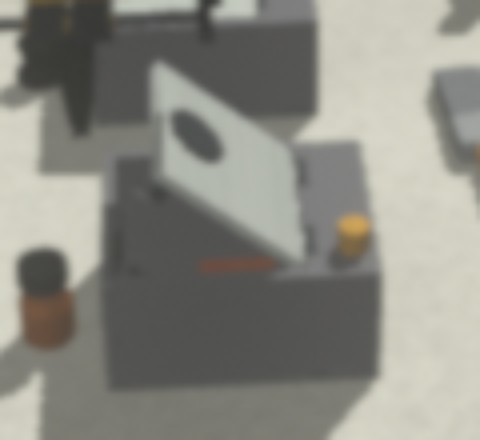

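The fingers (~(80,110)) hang in front of the ajar lid's edge, left of the keeper pin. I'm moving up to contact.

>>> servo_tool(deltas=[[[1.5, 0.1, 0, 0, -1], [1.2, 0.2, 0, 0, -1], [0.5, 0, 0, 0, -1], [0, 0, 0, 0, -1]]])

```text
t: 8.05
tool_pos: [528.5, -156.0, 218.0]
tool_rot: [-1.571, 0.021, -0.021]
contact_force: [0.2, 0.1, -0.3]
grip_width: 0.004
```

>>> servo_tool(deltas=[[[0.35, -0.2, 0, 0, -1], [0.4, -0.4, 0, 0, -1], [0.4, -0.4, 0, 0, -1], [0, 0, 0, 0, -1]]])

```text
t: 8.55
tool_pos: [539.6, -156.3, 228.8]
tool_rot: [-1.571, 0.021, -0.021]
contact_force: [-4.6, 0.1, 4.4]
grip_width: 0.003
```

```bash
python3 - <<'E'
from h import *
b=shot('side','side4')
cv2.imwrite('pics/v4.png',cv2.resize(b['pixels'][170:260,190:310],(640,480))[:,:,::-1])
s=bot.state();print(s['tool_pos'],s['contact_force'],s['moment'])
E
```

```text
[ 539.45068763 -156.29498689  228.68091929] [-4.9562144   0.67270443  4.48195944] [-0.08365239  1.02043053  0.02693247]
```

View pics/v4.png

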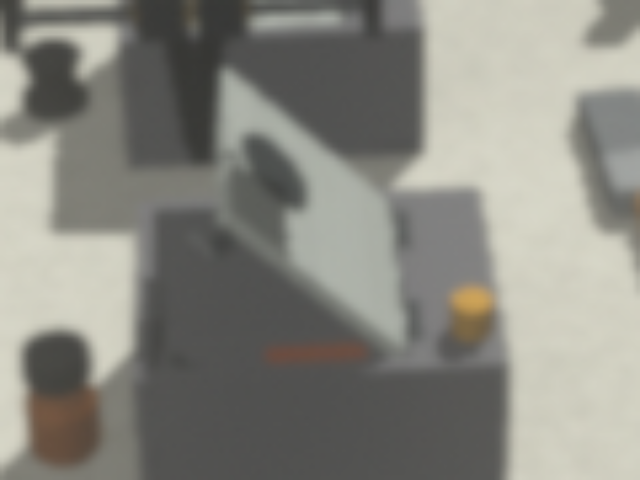

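Contact is made. The force pair shows the finger rising too slowly and binding, so I'll rise more.

>>> servo_tool(deltas=[[[0, -0.4, 0, 0, -1], [0.1, -0.4, 0, 0, -1], [0, 0, 0, 0, -1]]])

```text
t: 8.98
tool_pos: [540.9, -156.4, 236.6]
tool_rot: [-1.571, 0.02, -0.022]
contact_force: [-1.8, -0.5, 0.3]
grip_width: 0.008
```

>>> servo_tool(deltas=[[[0.5, -0.48, 0, 0, -1], [0.6, -0.52, 0, 0, -1], [0.6, -0.48, 0, 0, -1], [0.6, -0.4, 0, 0, -1], [0, 0, 0, 0, -1]]])

```text
t: 9.6
tool_pos: [564.3, -157.0, 255.2]
tool_rot: [-1.571, 0.02, -0.022]
contact_force: [-1.2, -0.4, 0.7]
grip_width: 0.001
```

>>> servo_tool(deltas=[[[0.5, -0.25, 0, 0, -1], [0.6, -0.25, 0, 0, -1], [0.6, -0.2, 0, 0, -1], [0.6, -0.15, 0, 0, -1], [0.6, -0.1, 0, 0, -1], [0, 0, 0, 0, -1]]])

```text
t: 10.35
tool_pos: [593.0, -157.8, 264.4]
tool_rot: [-1.571, 0.021, -0.021]
contact_force: [-0.5, -1.1, 0.5]
grip_width: 0.004
```

>>> servo_tool(deltas=[[[0.5, -0.1, 0, 0, -1], [0.6, -0.05, 0, 0, -1], [0.6, 0, 0, 0, -1], [0.5, 0, 0, 0, -1], [0.5, 0, 0, 0, -1], [0.3, 0, 0, 0, -1], [0, 0, 0, 0, -1]]])

```text
t: 11.22
tool_pos: [622.7, -158.5, 265.6]
tool_rot: [-1.57, 0.021, -0.021]
contact_force: [-0.2, -0.0, -0.8]
grip_width: 0.005
```

```bash
python3 - <<'E'
from h import *
b=shot('side','side5')
cv2.imwrite('pics/v5.png',cv2.resize(b['pixels'][140:260,190:340],(600,480))[:,:,::-1])
s=bot.state();print(s['tool_pos'],s['contact_force'])
E
```

```text
[ 622.61048673 -158.52448312  265.63760675] [-0.03774359  0.44711636 -0.28201126]
```

View pics/v5.png

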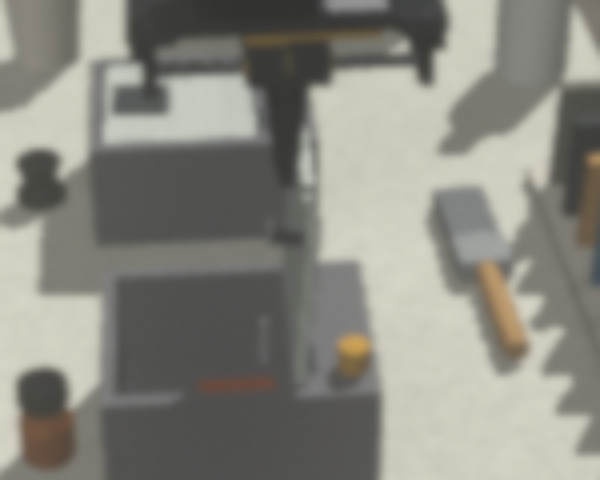

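The lid stands just past vertical with the finger on its front side and almost no force. I'm backing away from it, then up.

>>> servo_tool(deltas=[[[-1, 0, 0, 0, -1], [-3, 0, 0, 0, -1], [-5, 0, 0, 0, -1], [-5, -3, 0, 0, -1], [-3, -5, 0, 0, -1], [0, -3, 4, 0, -1], [0, 0, 5, 0, -1], [0, 0, 5, 0, -1], [0, 0, 0, 0, -1], [0, 0, 0, 0, -1]]])

```text
t: 12.52
tool_pos: [456.1, -14.3, 376.0]
tool_rot: [-1.571, 0.021, -0.021]
contact_force: [-0.3, -0.7, -0.1]
grip_width: 0.006
```

```bash
python3 - <<'E'
from h import *
b=shot('side','side6');a=shot('top','top6')
cv2.imwrite('pics/v6.png',np.vstack([cv2.resize(b['pixels'][120:300,130:390],(430,298)),cv2.resize(a['pixels'][110:290,150:410],(430,298))])[:,:,::-1])
s=bot.state();print(s['tool_pos'],s['contact_force'])
P=pts(b); m=(P[...,2]>100)&(P[...,2]<205)&(abs(P[...,0]-630)<60)&(P[...,1]<-100)&(P[...,1]>-240)
q=P[m]; print(np.polyfit(q[:,2],q[:,0],1),q[:,2].max())
for lo in range(100,200,20):
    w=q[(q[:,2]>=lo)&(q[:,2]<lo+20)]; print(lo,np.median(w,axis=0).round(1))
E
```

```text
[456.30291901 -14.96265891 375.94121783] [ 0.05786438 -0.56435606  1.28844381]
[-5.21502716e-02  6.38704756e+02] 200.00031181375016
100 [ 625.6 -219.5  105.6]
120 [ 625.5 -213.5  129.5]
140 [ 627.3 -217.2  150.9]
160 [ 629.  -215.4  170.4]
180 [ 631.6 -199.6  196.2]
```

View pics/v6.png

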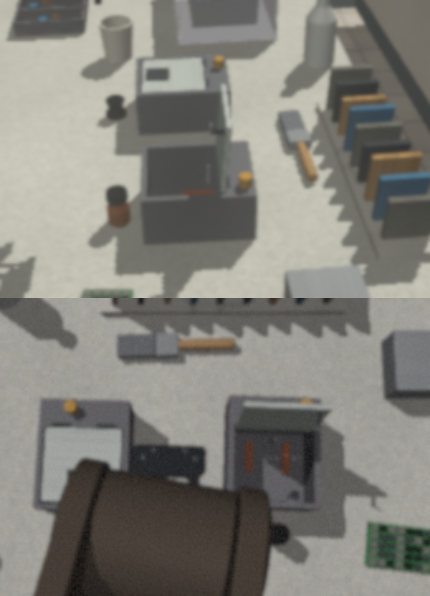

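```bash
python3 - <<'E'
from h import *
a=shot('top','top7'); P=pts(a)
m=(P[...,2]>100)&(P[...,2]<215)&(abs(P[...,0]-635)<50)&(P[...,1]<-110)&(P[...,1]>-215)
q=P[m]; print(len(q))
for lo in range(100,210,10):
    w=q[(q[:,2]>=lo)&(q[:,2]<lo+10)]
    if len(w): print(lo,len(w),np.percentile(w[:,0],[10,50,90]).round(1))
b=dict(np.load('pics/side6.npz')); P=pts(b); m=(P[...,2]>100)&(P[...,2]<205)&(abs(P[...,0]-630)<60)&(P[...,1]<-120)&(P[...,1]>-240)
for lo in range(100,205,10):
    w=P[m&(P[...,2]>=lo)&(P[...,2]<lo+10)]; print(lo,len(w),np.percentile(w[:,0],[10,50,90]).round(1))
# project expected top edge for angles into the side & top images
def proj(c,p):
    W=np.linalg.inv(np.array(c['world_from_camera']));q=W@np.append(p,1); return (c['cx']+c['fx']*q[0]/-q[2]).round(1),(c['cy']-c['fy']*q[1]/-q[2]).round(1)
for th in (1.57,1.66,1.75):
    for s in (-59,59):
        e=np.array([631-113*np.cos(th)-.0,-172.4+s,85+113*np.sin(th)]); print(th,s,'top',proj(a,e),'side',proj(b,e))
cv2.imwrite('pics/v7.png',np.hstack([cv2.resize(a['pixels'][160:230,280:360],None,fx=6,fy=6)[:, :400],cv2.resize(b['pixels'][150:220,240:300],None,fx=6,fy=6)])[:,:,::-1])
E
```

```text
695
100 54 [624.4 625.4 627.5]
110 49 [624.9 626.2 628.2]
120 45 [625.4 626.6 628.3]
130 56 [626.4 627.6 629.3]
140 49 [627.1 628.6 629.7]
150 52 [627.9 629.4 630.7]
160 62 [628.5 630.  631.7]
170 56 [629.8 631.  632.4]
180 63 [630.3 631.8 633.3]
190 173 [631.7 634.3 638.9]
200 36 [633.6 636.  639.3]
100 62 [622.7 651.1 662.9]
110 30 [622.5 624.4 627.1]
120 27 [623.4 624.8 629. ]
130 25 [624.4 626.1 629.2]
140 29 [624.8 627.  631.4]
150 29 [625.7 627.5 629.8]
160 26 [626.8 628.6 631.8]
170 32 [627.1 629.2 631.7]
180 65 [612.1 628.9 633.8]
190 111 [629.4 633.4 637.3]
200 1 [631.8 631.8 631.8]
1.57 -59 top (np.float64(350.3), np.float64(176.5)) side (np.float64(267.7), np.float64(197.0))
1.57 59 top (np.float64(296.5), np.float64(176.5)) side (np.float64(262.4), np.float64(170.4))
1.66 -59 top (np.float64(350.0), np.float64(172.1)) side (np.float64(272.2), np.float64(196.9))
1.66 59 top (np.float64(296.4), np.float64(172.1)) side (np.float64(266.4), np.float64(170.4))
1.75 -59 top (np.float64(349.7), np.float64(167.8)) side (np.float64(276.6), np.float64(197.1))
1.75 59 top (np.float64(296.3), np.float64(167.8)) side (np.float64(270.5), np.float64(170.6))
```

View pics/v7.png

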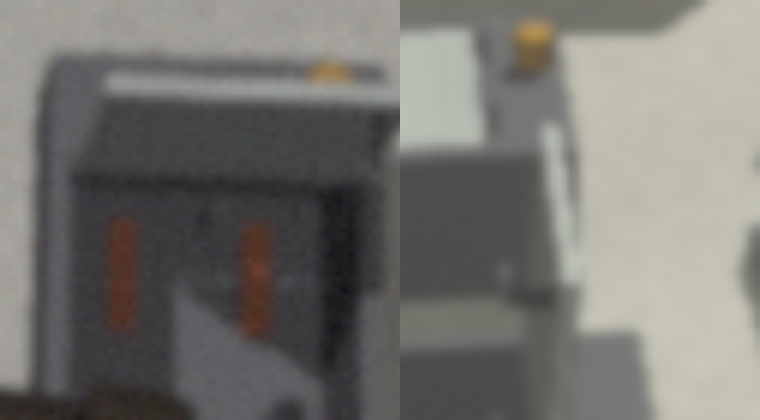

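The lid measures about 94.6° (1.65 rad), short of the 1.75 stop. I'll check whether it's still falling.

>>> servo_tool(deltas=[[[0, 0, 0, 0, -1], [0, 0, 0, 0, -1], [0, 0, 0, 0, -1], [0, 0, 0, 0, -1], [0, 0, 0, 0, -1], [0, 0, 0, 0, -1], [0, 0, 0, 0, -1], [0, 0, 0, 0, -1]]])

```text
t: 13.68
tool_pos: [456.4, -14.1, 376.0]
tool_rot: [-1.571, 0.021, -0.021]
contact_force: [1.0, -0.2, 0.0]
grip_width: 0.003
```

```bash
cat >> h.py <<'E'
def ang(a):
    P=pts(a); m=(P[...,2]>105)&(P[...,2]<188)&(abs(P[...,0]-635)<50)&(P[...,1]<-120)&(P[...,1]>-205)
    q=P[m]; r=cv2.fitLine(q[:,[0,2]].astype(np.float32),cv2.DIST_HUBER,0,.01,.01).ravel(); return np.pi/2+np.arctan(r[0]/r[1]), r
E
python3 - <<'E'
from h import *
for f in('top6','top7'): print(f,ang(dict(np.load(f'pics/{f}.npz'))))
a=shot('top','top8'); print(ang(a), bot.state()['t'])
E
```

```text
top6 (np.float32(1.6516049), array([8.0720559e-02, 9.9673676e-01, 6.2891766e+02, 1.4854485e+02],
      dtype=float32))
top7 (np.float32(1.652059), array([8.1173137e-02, 9.9669999e-01, 6.2889185e+02, 1.4908742e+02],
      dtype=float32))
(np.float32(1.6463203), array([7.5452156e-02, 9.9714941e-01, 6.2879028e+02, 1.4816405e+02],
      dtype=float32)) 13.725
```

It's stationary at ~1.65 rad, which matches where the finger stopped. I'll go back and push on gently until it meets the stop.

>>> servo_tool(deltas=[[[0, 0, -5, 0, -1], [0, 0, -5, 0, -1], [0, 3, -4, 0, -1], [3, 5, 0, 0, -1], [5, 3, 0, 0, -1], [4, 0, 0, 0, -1], [2, 0, 0, 0, -1], [1, 0, 0, 0, -1], [0, 0, 0, 0, -1]]])

```text
t: 14.85
tool_pos: [602.6, -158.0, 265.8]
tool_rot: [-1.571, 0.021, -0.021]
contact_force: [0.0, -0.8, 0.1]
grip_width: 0.004
```

>>> servo_tool(deltas=[[[0.4, 0, 0, 0, -1], [0.4, 0, 0, 0, -1], [0.4, 0, 0, 0, -1], [0.2, 0, 0, 0, -1], [0, 0, 0, 0, -1]]])

```text
t: 15.48
tool_pos: [616.7, -158.4, 265.9]
tool_rot: [-1.571, 0.021, -0.021]
contact_force: [-0.1, -0.6, -0.2]
grip_width: 0.004
```

>>> servo_tool(deltas=[[[0.4, 0, 0, 0, -1], [0.2, 0, 0, 0, -1], [0.2, 0, 0, 0, -1], [0, 0, 0, 0, -1]]])

```text
t: 15.98
tool_pos: [624.7, -158.7, 266.0]
tool_rot: [-1.571, 0.021, -0.021]
contact_force: [-0.0, 0.1, 0.3]
grip_width: 0.004
```

>>> servo_tool(deltas=[[[0.2, 0, 0, 0, -1], [0, 0, 0, 0, -1]]])

```text
t: 16.23
tool_pos: [626.7, -158.7, 266.0]
tool_rot: [-1.571, 0.021, -0.021]
contact_force: [-0.7, -0.8, 0.1]
grip_width: 0.003
```

>>> servo_tool(deltas=[[[0.2, 0, 0, 0, -1], [0, 0, 0, 0, -1]]])

```text
t: 16.48
tool_pos: [628.7, -158.7, 266.0]
tool_rot: [-1.571, 0.021, -0.021]
contact_force: [-0.1, 0.4, -0.7]
grip_width: 0.005
```

>>> servo_tool(deltas=[[[0.2, 0, 0, 0, -1], [0, 0, 0, 0, -1]]])

```text
t: 16.73
tool_pos: [630.8, -158.8, 266.0]
tool_rot: [-1.571, 0.021, -0.021]
contact_force: [-0.3, -0.3, -0.4]
grip_width: 0.005
```

```bash
python3 - <<'E'
from h import *
b=shot('side','side9')
cv2.imwrite('pics/v9.png',cv2.resize(b['pixels'][140:230,220:320],(700,600))[:,:,::-1])
s=bot.state();print(s['tool_pos'],s['contact_force'],s['moment'])
E
```

```text
[ 630.67975231 -158.81600026  265.96876841] [-1.23044104 -0.11855562 -0.14038534] [-0.06714518  0.03674487 -0.00949962]
```

View pics/v9.png

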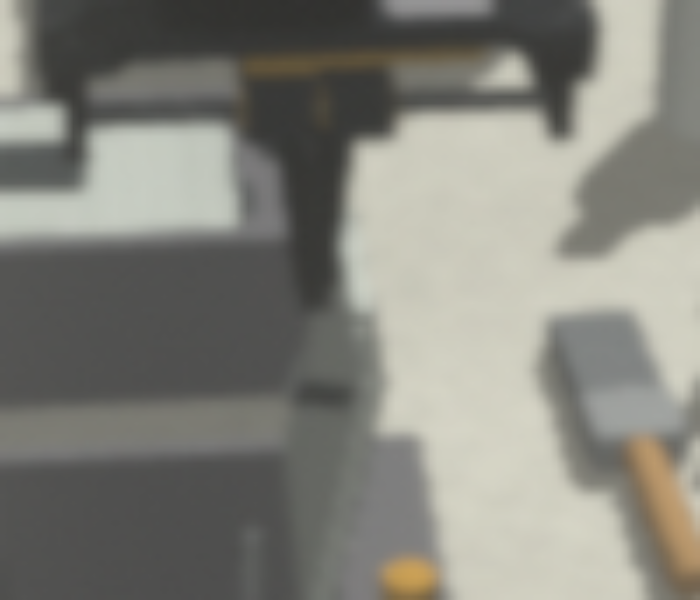

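The lid follows the finger with little resistance; its near top corner (~(375,320)) now reads ~1.69. I'll carry on to the stop.

>>> servo_tool(deltas=[[[0.2, 0, 0, 0, -1], [0.1, 0, 0, 0, -1], [0, 0, 0, 0, -1]]])

```text
t: 17.15
tool_pos: [633.7, -158.9, 266.0]
tool_rot: [-1.571, 0.021, -0.021]
contact_force: [0.2, 0.2, 0.2]
grip_width: 0.005
```

>>> servo_tool(deltas=[[[0.2, 0, 0, 0, -1], [0, 0, 0, 0, -1]]])

```text
t: 17.4
tool_pos: [635.5, -158.9, 266.0]
tool_rot: [-1.571, 0.022, -0.021]
contact_force: [-2.9, -0.8, 1.7]
grip_width: 0.007
```

>>> servo_tool(deltas=[[[0.1, 0, 0, 0, -1], [0, 0, 0, 0, -1]]])

```text
t: 17.65
tool_pos: [635.9, -158.9, 265.9]
tool_rot: [-1.57, 0.023, -0.019]
contact_force: [-6.1, -0.6, 3.1]
grip_width: 0.006
```

The force rises stiffly to 6 N, so this is the stop. I'm retreating and measuring again.

>>> servo_tool(deltas=[[[-0.5, 0, 0, 0, -1], [-2, 0, 0, 0, -1], [-5, 0, 0, 0, -1], [-5, 0, 0, 0, -1], [-5, -3, 0, 0, -1], [0, -5, 0, 0, -1], [0, -3, 4, 0, -1], [0, 0, 5, 0, -1], [0, 0, 5, 0, -1], [0, 0, 0, 0, -1]]])

```text
t: 18.9
tool_pos: [465.2, -11.9, 376.4]
tool_rot: [-1.57, 0.017, -0.019]
contact_force: [1.2, -0.1, -0.3]
grip_width: 0.007
```

>>> servo_tool(deltas=[[[0, 0, 0, 0, -1], [0, 0, 0, 0, -1], [0, 0, 0, 0, -1], [0, 0, 0, 0, -1], [0, 0, 0, 0, -1], [0, 0, 0, 0, -1], [0, 0, 0, 0, -1], [0, 0, 0, 0, -1]]])

```text
t: 19.9
tool_pos: [465.5, -14.3, 376.0]
tool_rot: [-1.571, 0.021, -0.021]
contact_force: [-0.9, -0.6, -0.2]
grip_width: 0.007
```

```bash
python3 - <<'E'
from h import *
a=shot('top','top10');b=shot('side','side10'); print(ang(a), bot.state()['t'],bot.state()['contact_force'])
cv2.imwrite('pics/v10.png',np.vstack([cv2.resize(b['pixels'][120:300,130:390],(430,298)),cv2.resize(a['pixels'][110:290,150:410],(430,298))])[:,:,::-1])
# change against start picture outside lid
d=cv2.absdiff(cv2.imread('pics/side0.png'),cv2.imread('pics/side10.png')).max(-1)
b0=dict(np.load('pics/side0.npz'));P0,P1=pts(b0),pts(b)
for n,x,y in(('jar',466,-170),('loupe',462,120),('wa',660,-225),('wb',655,110)):
    for P in(P0,P1):
        lo=92 if n[0]=='w' else 15; hi=106 if n[0]=='w' else 75
        m=(abs(P[...,0]-x)<(25 if n[0]=='w' else 38))&(abs(P[...,1]-y)<60)&(P[...,2]>lo)&(P[...,2]<hi); print(n,m.sum(),P[m].mean(0).round(1))
E
```

```text
(np.float32(1.7470143), array([1.7530739e-01, 9.8451376e-01, 6.3511017e+02, 1.4873267e+02],
      dtype=float32)) 20.0 [ 1.00673967 -0.63433608  0.54431113]
jar 273 [ 466.3 -188.7   43.1]
jar 273 [ 466.4 -188.8   43.1]
loupe 101 [457.2 120.3  30.7]
loupe 103 [456.9 120.   30.5]
wa 56 [ 657.8 -221.5  100.2]
wa 55 [ 657.6 -221.8  100.6]
wb 37 [654.3 134.   99.6]
wb 37 [654.9 134.5  99.1]
```

View pics/v10.png

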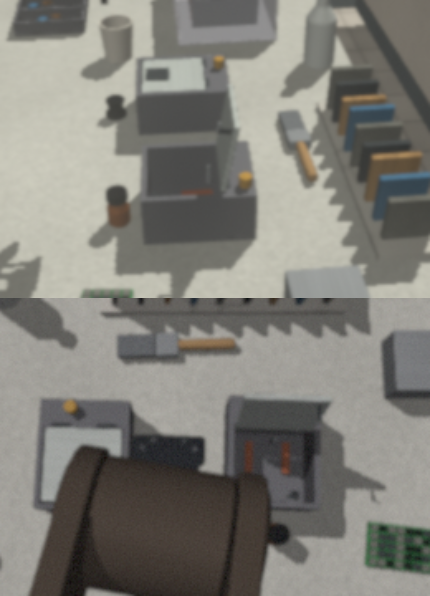

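The lid now reads 1.747 rad, which is on its stop. The square lid is shut, nothing nearby has shifted, and the arm is clear, so I'm handing in.

```bash
python3 -c "
from station import bot
print(bot.close_job())"
```

```text
the job is handed in; nothing more can be done
None
```

The round-plate case is open with its lid back on the stop, and I handed the job in at about 20 s. I pressed the plate with the closed fingertips (13 N at the last reading) and backed right off. The lid sprang ajar by itself, and I pushed it up and over by its free edge with the outside of the closed fingers.

- **First push fell short:** the lid stayed at about 1.65 rad instead of dropping onto its stop. I went back and pushed gently until it met the stop, at about 6 N.
- **Brief binding:** early in the push, at about 5 N, the finger was rising too slowly. I rose more and the force dropped.
- **Last checks:** the lid measured 1.747 rad a little over 2 s after I let go, and the arm was clear with no contact force. The square-plate lid looked shut. The jar, loupe and both weights were within about 1 mm of where they started. The cup, brush and mosaic I checked only by eye in the pictures, with no sign of movement.

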